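# Unlock the child-resistant cap of the cleaning-solvent bottle at the measuring machine

## Task

Unlock the red child-resistant cap on its amber solvent bottle: push the cap down against its spring and, while it is down, turn it anticlockwise (seen from above) about 60 degrees, until its white pointer has gone from over the red tab on the bottle's holder to the green tab, then let go so that the cap springs back up. Leave the blue-capped bottle locked.

Things in the scene. Friction and masses are not known exactly. Their poses are not given: they have to be found in the camera images.
- red_cap (a point): Centre (on the axis, half-way up) of the red cap: upright ribbed cylinder, 44 mm across, 34 mm high, white pointer on its top along its own +x; z up; sinks and turns with the cap. About 143 mm above the table, on a fixed square amber bottle (66 x 66 mm, flat top 43 mm below this point, neck 32 mm across, shoulder slope starting 14 mm under the cap). Grip it at any yaw; 90 mm of free air round it.
- red_turn (a joint): Turn of the red cap, rad, growing anticlockwise from above. Starts at 0 to 0.12 (pointer at the red tab on the holder's rim); 1.05: pointer at the green tab; hard stop 1.3. With the cap up a tooth blocks it at about 0.17; held at least 4.5 mm down it turns freely (0.06 N m friction). The tooth ends at about 0.72; past that the cap can spring up and is unlocked.
- red_press (a joint): How far the red cap is pressed down, m: 0 is up, 0.008 is the bottom stop. A spring pushes it up with 5 N when up and 11.4 N at the bottom; 0.0045 or more frees the turn. It stays up by itself when let go, unless it is still under the tooth.
- blue_cap (a point): Centre of the blue cap of the other bottle, alike but for the colour. Not to be unlocked. Both bottles are bolted down in steel holders (foot 104 x 104 mm); the caps are at least 200 mm apart.
- blue_turn (a joint): How far the blue cap is turned, rad, like that of the red cap; locked while it is under 0.2.
Mind the look-alikes: they are no part of the job. What is shaped like the part that bears blue_cap but yellow is not meant.

How it is judged:
On the way, in this order (a step that is already met when the one before it is completed fails the run):
1. the red cap is pressed at least 3.5 mm down while still locked (value of joint red_press above 0.0035 m and value of joint red_turn below 0.35 rad), for 0.05 s.
2. held down, the red cap is turned under the tooth (value of joint red_press above 0.003 m and value of joint red_turn above 0.5 rad), for 0.05 s.
At the end, for the whole second after the job is handed in: The red cap is turned at least 0.85 rad (49 degrees, to within about 11 degrees of the green tab or anywhere beyond it), is let go and has sprung back up to within 2 mm; the blue cap is still locked (turned less than 0.3 rad) (value of joint red_turn above 0.85 rad and value of joint red_press below 0.002 m and value of joint blue_turn below 0.3 rad); the robot touches nothing.
It fails at once if the blue cap is unlocked (value of joint blue_turn above 0.3 rad).
It also fails if it takes over 32 s, if anything falls off the work surface, if the arm or the gripper's body presses on something with over 40 N, if the wrist force passes 120 N, or if a joint passes its speed limit or range.

## Robot

A 6-joint arm with a two-finger parallel gripper is mounted at the origin on the work surface. World frame = base frame: x ahead of the robot, y to its left, z up, the work surface at z = 0. Lengths are in m, angles in rad, forces in N, time in s.
With the tool pointing down it reaches from about 0.4 to 0.825 m from the base axis. Payload 7 kg.
Tool frame: the origin (TCP) lies at the very end of the fingers, on their centre line; the grasp point (between the pads) lies 19 mm behind it; z points along the fingers, y is the line along which they close (so a half turn about z gives the same grasp; the last joint's range is limited). The gripper opens to 85 mm and grips with 20 to 120 N. Pads are 22 mm wide; open, the fingers measure 114 mm over their backs; the gripper's body (76 mm by 85 mm) begins 54 mm behind the grasp point. The pads swing forward as they close: fully open they stand 13 mm farther back than shut.
Start: joints at [-1.003, 0.359, 0.012, 0, -1.224, -0.288], TCP at [0.186, -0.649, 0.231] pointing down, gripper open.
Joint ranges: [-3.07, 3.07], [-1.43, 2.12], [-1.02, 1.25], [-3.03, 1.67], [-3.05, -0], [-3.03, 3.03]. Speed limits (rad/s): [2.39, 2.39, 3.01, 3.14, 3.14, 3.14].

## Interface

Orientations are given as a 3x3 rotation matrix whose columns are the frame's x, y, z axes.
In Python, from workcell import bot gives the robot as it stands.
- The arm moves only by the shell command python3 -m handwheel 'ROWS'. ROWS is text: rows parted by semicolons, each of 7 numbers parted by spaces: the shift along the tool's x, y, z each as a share of 400 mm, from -1 to 1, then the turn, a rotation vector about the tool's x, y, z each as a share of 60 degrees, from -1 to 1, then the gripper command: -1 is fully open, 1 is shut, values between are in proportion. In form: x y z rx ry rz grip; .... A call has 1 to 10 rows; each row is the pose to reach, as a shift and turn from the pose commanded when the call began, along the tool's axes at that moment; what a row does not reach only later rows make up. A row lasts 1/10 s, in which the tool goes at most 50 mm and 8.59 degrees, less where a joint would pass 70% of its speed; a pose out of reach is approached as far as the arm can. A call with a number of a shift or a turn outside -1 to 1 is refused whole. A call with a gripper value outside its range is refused whole. The fingers move at their own pace and stop on an object; the grip force is fixed at half the most. Time passes only in rows, so rows that repeat a pose let the fingers close. It gives the time, the measured TCP pose, the force, the opening and the grip force at its end, in the units of the state.
- bot.observe(): the state, without advancing time (a new reading comes with each control period).
- bot.capture(name): name is "side" or "top" or "wrist"; returns a dict with "color" (480x640x3 uint8, red, green, blue), "K" (3x3 intrinsics, pixels), "k1" (the pictures are not rectified: a ray, as slopes to the right and down, at radius r is drawn at 1 + k1 r^2 times it, then the intrinsics apply), "R" (3x3) and "t" (3): a world point X has camera coordinates R X + t. Camera axes: x right, y down, z forward; pixel columns grow to the right and rows downward; lengths in m; the calibration is good to about 2 mm. A picture is of the moment at which its call begins. There is no depth.
- bot.finish_job(): hands the job in; it is judged then, once.
The state is a dict: "clock": time; "q": joint angles; "joint_vel": joint speeds; "joint_torque": joint torques, N m; "eef_pos": TCP position; "ee_rot": TCP orientation; "contact_force": force on the tool from outside, world axes, zero at the start; "torque": the same for the moment, N m; "finger_gap": opening from 0.0 (shut) to 1.0 (fully open); "finger_force": force on a finger pad.
Only numpy, scipy, OpenCV 4.12 (cv2) and the standard library are available. Lean on these libraries where they do the work, as an engineer would, in place of code of your own. Each camera call takes 0.05 s, during which the arm holds its last target. There are 200 camera calls.

## Working session

There is one attempt and no reset: what is moved stays moved. The work goes in short steps, Python scripts to look and compute and a shell command to move; the robot and the scene stay as the last step left them, time stands still between calls to the robot, and variables do not carry over. Pictures are saved under pics/ and viewed, at most 10 in all, crops included, and the job is handed in when it is done.

```bash
mkdir -p pics; cat > h.py <<'E'
import numpy as np,cv2
from workcell import bot
def ray(c,u,v):
    K=c["K"];d=np.array([(u-K[0][2])/K[0][0],(v-K[1][2])/K[1][1]]);x=d.copy()
    for _ in range(20): x=d/(1+c["k1"]*(x@x))
    R=np.array(c["R"]);return -R.T@np.array(c["t"]),R.T@np.array([x[0],x[1],1])
def atz(c,u,v,z):
    o,d=ray(c,u,v);return o+d*(z-o[2])/d[2]
def proj(c,X):
    p=np.array(c["R"])@X+np.array(c["t"]);x=p[:2]/p[2];x=x*(1+c["k1"]*(x@x));K=c["K"]
    return np.array([K[0][0]*x[0]+K[0][2],K[1][1]*x[1]+K[1][2]])
E
python3 - <<'E'
from h import *
import pickle
C={n:bot.capture(n) for n in("top","side")}
pickle.dump(C,open("c.pkl","wb"))
for n in C: cv2.imwrite(f"pics/{n}.png",np.array(C[n]["color"])[:,:,::-1])
s=bot.observe();print(s["clock"],s["eef_pos"],s["ee_rot"],s["finger_gap"])
E
```

```text
0.1 [ 0.18624282 -0.64835495  0.23047571] [[-9.61146326e-01 -2.76038809e-01 -5.62337513e-04]
 [-2.76039332e-01  9.61145374e-01  1.36253376e-03]
 [ 1.64375905e-04  1.46482158e-03 -9.99998914e-01]] 0.9927809601142398
```

View pics/top.png

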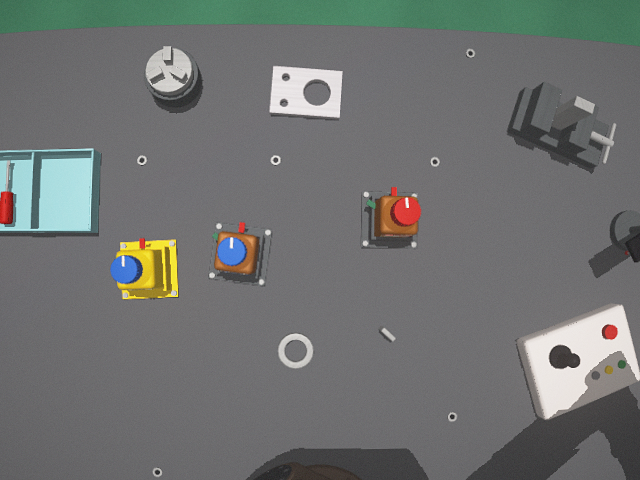

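View pics/side.png

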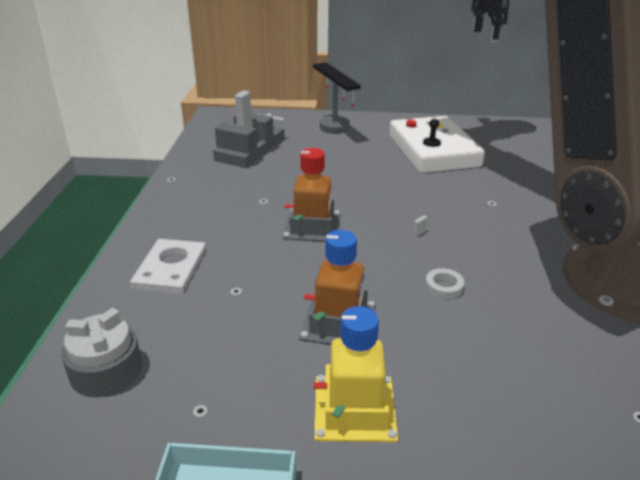

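The top view shows the red cap on its amber bottle at (406,211). It could be confused with the pendant's red button at (610,331), the screwdriver handle at (6,207), the blue cap on amber at (231,250), or the blue cap on yellow at (126,269). By the description I choose (406,211) in top, which is (313,161) in side, and I'll check it in a close crop.

```bash
python3 - <<'E'
from h import *
import pickle
C=pickle.load(open("c.pkl","rb"))
P={}
for n,(x0,y0,w,h) in {"top":(350,170,80,90),"side":(275,140,80,90)}.items():
    im=np.array(C[n]["color"]).astype(int);m=(im[...,0]>120)&(im[...,1]<60)&(im[...,2]<60)
    k,l,st,ce=cv2.connectedComponentsWithStats(m.astype(np.uint8))
    for i in range(1,k):
        if st[i,4]>100:print(n,st[i],ce[i])
tiles=[cv2.resize(np.array(C[n]["color"])[y:y+90,x:x+80,::-1],None,fx=5,fy=5,interpolation=cv2.INTER_CUBIC) for n,x,y in(("top",350,170),("side",275,140))]
cv2.imwrite("pics/crop.png",np.hstack(tiles))
print(atz(C["top"],406,211,.160))
E
```

```text
top [  0 192  12  32 318] [  5.37106918 207.24842767]
top [395 198  25  28 264] [410.85606061 212.26515152]
side [301 149  23  26 395] [311.3721519  161.82278481]
[ 0.56943252 -0.12882179  0.16      ]
```

View pics/crop.png

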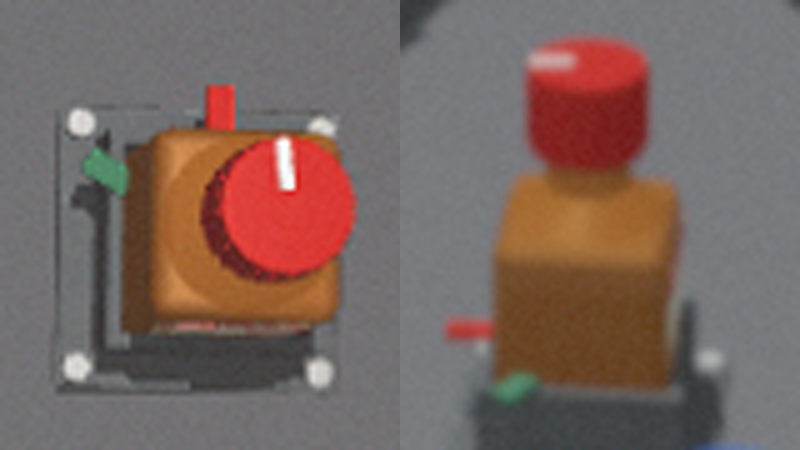

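The crop confirms a red ribbed cap with a white pointer on a square amber bottle. The pointer is at the red tab (crop 220,107), and the green tab (105,170) lies anticlockwise from it. The top disc centre is about (408,211.8) in top and (312.6,153.4) in side.

```bash
python3 - <<'E'
from h import *
import pickle
C=pickle.load(open("c.pkl","rb"))
t,s=C["top"],C["side"]
o1,d1=ray(t,408,211.8);o2,d2=ray(s,312.6,153.4)
a=np.linalg.lstsq(np.stack([d1,-d2],1),o2-o1,rcond=None)[0];p=o1+a[0]*d1;q=o2+a[1]*d2
print(p,q)
c=atz(t,408,211.8,.160);print("c",c)
e=atz(t,406.6,198,.16)-c; print("ptr",np.degrees(np.arctan2(e[1],e[0])),np.linalg.norm(e[:2]))
for n,uv in(("red tab",(394,187)),("green",(369.5,203))): print(n,atz(t,*uv,.06))
print("blue",atz(t,231,250,.16))
ob=bot.observe();R=np.array(ob["ee_rot"]);print(R.T@(np.array([c[0],c[1],.22])-ob["eef_pos"])/.4, ob["q"])
E
```

```text
[ 0.56854337 -0.13272654  0.15671431] [ 0.56891638 -0.13271409  0.15675124]
c [ 0.56819362 -0.13199461  0.16      ]
ptr 5.0045827535373135 0.02184169483891418
red tab [ 0.62246869 -0.1299362   0.06      ]
green [ 0.59386557 -0.08620921  0.06      ]
blue [0.50808751 0.14298615 0.16      ]
[-1.27412023  0.97712189  0.02741119] [-1.00291787e+00  3.59299414e-01  1.11552356e-02 -2.75125918e-04
 -1.22410329e+00 -2.88114021e-01]
```

```bash
python3 -m handwheel '-0.06 0.04 -0.02 0 0 0 -1; -0.15 0.11 -0.05 0 0 0 -1; -0.24 0.18 -0.05 0 0 0 -1; -0.34 0.26 -0.05 0 0 0 -1; -0.44 0.34 -0.05 0 0 0 -1; -0.54 0.41 -0.05 0 0 0 -1; -0.64 0.49 -0.05 0 0 0 -1; -0.74 0.57 -0.05 0 0 0 -1; -0.84 0.64 -0.05 0 0 0 -1; -0.9 0.7 -0.05 0 0 0 -1'; python3 - <<'E'
from h import *
ob=bot.observe();R=np.array(ob["ee_rot"]);print(R.T@(np.array([.5686,-.1325,.22])-ob["eef_pos"])/.4, ob["q"])
E
```

```text
clock: 1.1
eef_pos: [0.4565, -0.2779, 0.2511]
ee_rot: [[-0.961, -0.277, -0.0], [-0.277, 0.961, 0.0], [-0.0, 0.0, -1.0]]
contact_force: [-0.4, -0.5, 0.0]
finger_gap: 0.998
finger_force: 0.0
[-0.37005214  0.27157035  0.07783624] [-1.79900200e-01  1.13952271e-01 -2.66275175e-01 -1.41507499e-04
 -1.19060915e+00 -1.10984872e+00]
```

```bash
python3 -m handwheel '-0.1 0.07 0 0 0 0 -1; -0.2 0.15 0 0 0 0 -1; -0.29 0.21 0 0 0 0 -1; -0.35 0.26 0 0 0 0 -1; -0.37 0.272 0 0 0 0 -1; -0.37 0.272 0.04 0 0 0 -1; -0.37 0.272 0.04 0 0 0 -1'; python3 - <<'E'
from h import *
c=bot.capture("wrist");im=np.array(c["color"]);cv2.imwrite("pics/w.png",im[:,:,::-1])
ob=bot.observe();print(ob["eef_pos"],ob["q"])
for z in(.160,.157): print(proj(c,np.array([.5686,-.1325,z])))
E
```

```text
clock: 1.8
eef_pos: [0.5659, -0.1345, 0.2331]
ee_rot: [[-0.961, -0.276, -0.004], [-0.276, 0.961, 0.0], [0.004, 0.002, -1.0]]
contact_force: [-0.6, -0.1, -0.9]
finger_gap: 0.999
finger_force: 0.0
[ 0.56624776 -0.13499133  0.23425516] [ 1.01557913e-01  2.06687015e-01 -1.92044622e-01 -2.78957004e-04
 -1.17481581e+00 -1.39257531e+00]
[320.03197548 257.46014689]
[320.00191314 255.80696275]
```

View pics/w.png

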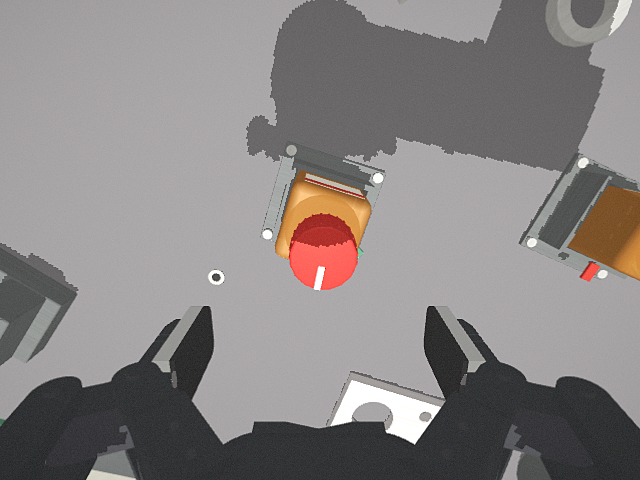

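The wrist view shows the cap disc at about (323.5,256), between the fingers, against a prediction of (320,256). I shift slightly to +y, then descend and grip.

```bash
python3 -m handwheel '-0.005 0.007 0.05 0 0 0 -1; -0.005 0.007 0.13 0 0 0 -1; -0.005 0.007 0.2 0 0 0 -1; -0.005 0.007 0.25 0 0 0 -1; -0.005 0.007 0.262 0 0 0 -1; -0.005 0.007 0.262 0 0 0 -1'; python3 -m handwheel '0 0 0 0 0 0 1; 0 0 0 0 0 0 1; 0 0 0 0 0 0 1; 0 0 0 0 0 0 1; 0 0 0 0 0 0 1; 0 0 0 0 0 0 1; 0 0 0 0 0 0 1; 0 0 0 0 0 0 1'
```

```text
clock: 2.45
eef_pos: [0.5682, -0.1322, 0.1307]
ee_rot: [[-0.961, -0.276, -0.001], [-0.276, 0.961, -0.0], [0.001, -0.0, -1.0]]
contact_force: [-0.0, -0.3, 0.8]
finger_gap: 1.0
finger_force: 0.0
clock: 3.25
eef_pos: [0.5688, -0.1309, 0.1318]
ee_rot: [[-0.961, -0.277, 0.002], [-0.277, 0.961, 0.001], [-0.002, 0.0, -1.0]]
contact_force: [-2.6, 4.0, 4.5]
finger_gap: 0.489
finger_force: 60.0
```

```bash
python3 -m handwheel '0 0 0.006 0 0 0 1; 0 0 0.012 0 0 0 1; 0 0 0.018 0 0 0 1; 0 0 0.018 0 0 0 1; 0 0 0.018 0 0 0 1; 0 0 0.018 0 0 0 1'
```

```text
clock: 3.85
eef_pos: [0.5689, -0.1309, 0.1252]
ee_rot: [[-0.961, -0.277, 0.002], [-0.277, 0.961, 0.0], [-0.002, -0.0, -1.0]]
contact_force: [-4.6, 5.9, 9.8]
finger_gap: 0.495
finger_force: 60.5
```

```bash
python3 -m handwheel '0 0 0 0 0 -0.06 1; 0 0 0 0 0 -0.16 1; 0 0 0 0 0 -0.28 1; 0 0 0 0 0 -0.4 1; 0 0 0 0 0 -0.52 1; 0 0 0 0 0 -0.64 1; 0 0 0 0 0 -0.76 1; 0 0 0 0 0 -0.88 1; 0 0 0 0 0 -1 1; 0 0 0 0 0 -1 1'; python3 -m handwheel '0 0 0 0 0 -0.05 1; 0 0 0 0 0 -0.05 1; 0 0 0 0 0 -0.05 1'
```

```text
clock: 4.85
eef_pos: [0.5693, -0.1311, 0.1254]
ee_rot: [[-0.236, -0.972, 0.003], [-0.972, 0.236, 0.0], [-0.001, -0.003, -1.0]]
contact_force: [-2.9, 3.5, 11.1]
finger_gap: 0.494
finger_force: 60.8
clock: 5.15
eef_pos: [0.5693, -0.1311, 0.1254]
ee_rot: [[-0.189, -0.982, 0.003], [-0.982, 0.189, 0.0], [-0.001, -0.003, -1.0]]
contact_force: [-2.7, 3.4, 11.4]
finger_gap: 0.495
finger_force: 60.7
```

```bash
python3 -m handwheel '0 0 -0.009 0 0 0 1; 0 0 -0.018 0 0 0 1; 0 0 -0.018 0 0 0 1; 0 0 -0.018 0 0 0 -1; 0 0 -0.018 0 0 0 -1; 0 0 -0.018 0 0 0 -1; 0 0 -0.018 0 0 0 -1; 0 0 -0.018 0 0 0 -1; 0 0 -0.018 0 0 0 -1; 0 0 -0.018 0 0 0 -1'; python3 -m handwheel '0 0 -0.05 0 0 0 -1; 0 0 -0.13 0 0 0 -1; 0 0 -0.22 0 0 0 -1; 0 0 -0.3 0 0 0 -1; 0 0 -0.3 0 0 0 -1; 0 0 -0.3 0 0 0 -1'; python3 - <<'E'
from h import *
t=[]
for n,x0,y0,w,h in(("wrist",200,150,240,180),("side",265,130,100,75)):
    im=np.array(bot.capture(n)["color"])[y0:y0+h,x0:x0+w,::-1];t.append(cv2.resize(im,(400,300),interpolation=cv2.INTER_CUBIC))
cv2.imwrite("pics/f.png",np.hstack(t))
E
```

```text
clock: 6.15
eef_pos: [0.5684, -0.1316, 0.1304]
ee_rot: [[-0.19, -0.982, -0.0], [-0.982, 0.19, -0.0], [0.0, 0.0, -1.0]]
contact_force: [1.2, 0.3, 0.2]
finger_gap: 1.0
finger_force: 0.0
clock: 6.75
eef_pos: [0.5686, -0.1314, 0.2513]
ee_rot: [[-0.19, -0.982, 0.002], [-0.982, 0.19, 0.0], [-0.001, -0.002, -1.0]]
contact_force: [1.0, -1.1, -0.4]
finger_gap: 0.998
finger_force: 0.0
```

View pics/f.png

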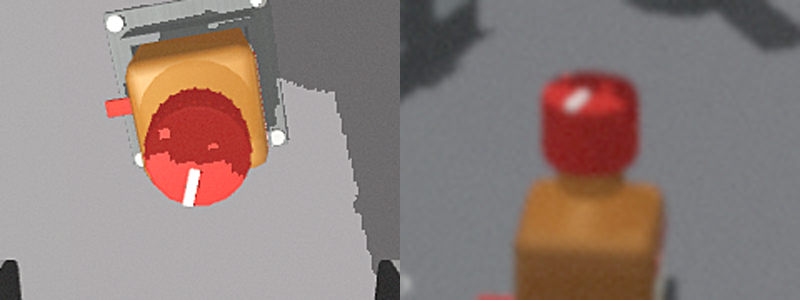

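The pointer makes the same angle in the wrist view as before the turn, so it followed the tool through about 63°. In the side crop the cap's top edge is at about row 148, as at the start, so the cap has sprung back up.

```bash
python3 -c "
from workcell import bot
print(bot.finish_job())"
```

```text
the job is handed in; nothing more can be done
None
```

I pressed the red cap down, turned it about 63° anticlockwise to the green tab and let go; the pictures show it sprung back up, the blue cap was never touched, and the job is handed in (no verdict was returned).

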